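# Click the plug into the coupling and proof-pull it

## Task

Take the brass-and-steel plug from the wooden rack and push it straight down into the quick coupling on the proof-pull stand, past the click, until its collar is down on the coupling's mouth, without pressing harder than about 25 N. Then prove that the coupling holds: pull the plug straight up with 12 N (give or take 3) for at least a second, never over 20 N, and let go of it, leaving it locked in the coupling. Leave the other things on the bench alone.

Things in the scene. Friction and masses are not known exactly. Their poses are not given: they have to be found in the camera images.
- plug: round upright plug, 74 mm long, 0.07 to 0.12 kg; origin at the centre of its tip (bottom), z up. Diameters from the bottom: taper 11 to 20 mm (z 0 to 9 mm), shoulder 20 (to 12), groove 13 (to 30), steel collar 30 (to 34), ringed brass grip 22 (to 68; hold it here, with 50 N or more against slipping), cap 27 (to 74). Starts in the rack's middle hole, its collar on the rack's top
- collar (a point): point on the plug's axis at the underside of its collar (30 mm above the plug's origin); meets the coupling's mouth when the plug is fully home
- rack: wooden rack fixed to the bench, 70 x 130 x 46 mm with a row of three holes 25 mm wide and 40 mm deep along its own y; origin at the centre of its underside
- stand: proof-pull stand, fixed: dark base plate 120 x 130 x 12 mm, a guide tube of 48 mm diameter up to 50 mm from which the coupling rises, at its -y side a white scale plate up to 64 mm high (32 to 64 mm from the axis), before which the coupling's pointer moves (ticks 3 mm apart); origin on the coupling's axis at the bench top, z up
- mouth (a point): centre of the coupling's open top, 76 mm above the bench unloaded, z up. Aluminium sleeve, 37 mm outside, 22 mm bore 45 mm deep. Two sprung pawls on a ring inside are spread by the plug's taper (4 to 12 N push) and snap over its shoulder before the collar lands. How deep the ring sits differs: a latched plug has 2 to 8 mm of free play up and down, then it holds; unlatched, it pulls out with a few N
- coupling (a joint): load indicator: height of the coupling in its sprung guide in m, 0 unloaded, positive pulled up, negative pushed down; the spring gives 4 N per mm both ways (12 N of pull = +0.003, 20 N = +0.005, 25 N of push = -0.00625), end stops at +-0.010
- tape_measure: tape measure in a yellow case, 36 x 88 x 69 mm, a bystander; origin at the centre of its underside
- tape_black: roll of black tape lying flat, 66 mm diameter, 19 mm high, a bystander; origin at the centre of its underside
- brass_elbow: brass pipe elbow lying flat, 56 x 56 x 31 mm, a bystander; origin at the centre of its underside
- sanding_block: brown sanding block, 66 x 100 x 27 mm, a bystander; origin at the centre of its underside

How it is judged (in metres and radians):
On the way, in this order (a step that is already met when the one before it is completed fails the run):
1. the plug is pushed home: its collar within 2.2 mm of the coupling's mouth and centred (z of collar in the frame of mouth below 0.0022 m and horizontal distance between collar and mouth below 0.003 m), for 0.2 s.
2. gripping the plug, the robot pulls up with 9 to 15 N for 0.8 s and the plug stays in the coupling (value of joint coupling between 0.00225 and 0.00375 m and z of collar in the frame of mouth below 0.0095 m and horizontal distance between collar and mouth below 0.003 m and contact force between the fingers and plug above 1 N), for 0.8 s.
At the end, for the whole second after the job is handed in: the plug sits locked in the coupling within its free play, its collar within 9.5 mm of the mouth and centred within 3 mm, at rest, with the load indicator back within 1 mm of zero (z of collar in the frame of mouth below 0.0095 m and horizontal distance between collar and mouth below 0.003 m and value of joint coupling between -0.001 and 0.001 m and linear speed of plug below 0.01 m/s); the robot touches nothing.
It fails at once if the coupling is pulled up with more than 20 N (value of joint coupling above 0.005 m).
It fails at once if the coupling is pressed down with more than 28 N (value of joint coupling below -0.007 m).
It fails at once if a bystander (tape measure, black tape, brass elbow, sanding block) is moved more than 30 mm (distance of any of tape_measure, tape_black, brass_elbow, sanding_block from where it was at the start of the episode above 0.03 m).
It also fails if it takes over 72 s, if anything falls off the work surface, if the arm or the gripper's body presses on something with over 40 N, if the wrist force passes 120 N, or if a joint passes its speed limit or range.

## Robot

A 6-joint arm with a two-finger parallel gripper is mounted at the origin on a cart in front of the work surface, level with it; the furniture and walls round the work are solid. World frame = base frame: x ahead of the robot, y to its left, z up, the work surface at z = 0. Lengths are in m, angles in degrees, forces in N, time in s.
With the tool pointing down it reaches from about 0.225 to 0.875 m from the base axis. Payload 3.4 kg.
Tool frame: the origin (TCP) lies midway between the tips of the shut fingers; the grasp point (between the pads) lies 19 mm behind it; z points along the fingers, y is the direction in which the jaws open and shut (so a half turn about z gives the same grasp; the last joint's range is limited). The gripper opens to 85 mm and grips with 20 to 120 N. Pads are 22 mm wide; open, the fingers measure 114 mm over their backs; the gripper's body (76 mm by 85 mm) begins 54 mm behind the grasp point. The pads swing forward as they close: fully open they stand 13 mm farther back than shut.
Start: joints at [-76.948, 15.808, 86.224, -0, 77.962, -6.933], TCP at [0.197, -0.54, 0.231] pointing down, gripper open.
Joint ranges: [-165.64, 165.64], [-43.16, 119.46], [12.63, 154.43], [-67.54, 247.53], [6.08, 155.33], [-154.97, 154.97]. Speed limits (degrees/s): [147.25, 147.25, 180, 180, 180, 180].

## Interface

Orientations are given as a 3x3 rotation matrix whose columns are the frame's x, y, z axes.
In Python, from bench import monitor, imaging, robot gives the robot as it stands.
- The arm moves only by the shell command python3 -m crank 'ROWS' [OPENING]. ROWS is JSON, a list of rows, each an object with "translation": the shift along the tool's x, y, z in m, a list of three; "spin": the turn about the tool's z in degrees. In form: [{"translation": [dx, dy, dz], "spin": spin}, ...]. A call has 1 to 8 rows; each row shifts and turns the commanded pose from where the row before left it, along the tool's axes as they then stand; what a row does not reach is not made up. A row lasts 1/10 s, in which the tool goes at most 50 mm and 8.59 degrees, less where a joint would pass 70% of its speed; a pose out of reach is approached as far as the arm can. A call with a gripper value outside its range is refused whole. OPENING is the closure in counts, from 0 (fully open) to 255 (shut), set as the call begins (- or left out, the last holds). The fingers move at their own pace and stop on an object; the grip force is fixed at half the most. Time passes only in rows, so rows that do not move let the fingers close. It gives the time, the measured TCP pose, the force and the opening at its end, in the units of the state.
- monitor.get_state(): the state, without advancing time (a new reading comes with each control period).
- imaging.capture(name): name is "side" or "top" or "wrist"; returns a dict with "frame" (420x560x3 uint8, red, green, blue), "fov_y" (degrees; the focal length in pixels is half the picture's height over the tangent of half this angle, whatever the lens; pixels are square), "cx", "cy" (the principal point, pixels), "dist_coeffs" ([k1, k2, p1, p2, k3] as OpenCV has them; the pictures are not rectified), "rvec" (rotation vector, rad) and "tvec" (3), from world to camera coordinates, as OpenCV has them; the wrist camera has in their place "mount" (4x4, takes a point from camera to tool coordinates, whose origin is the TCP and whose axes are the flange's). Camera axes: x right, y down, z forward; pixel columns grow to the right and rows downward; lengths in m; the calibration is good to about 2 mm. A picture is of the moment at which its call begins: read the wrist's pose just before it. There is no depth.
- robot.hand_in(): hands the job in, once; it reports no verdict.
The state is a dict: "clock": time; "joints": joint angles; "qd": joint speeds; "effort": joint torques, N m; "eef_pos": TCP position; "orientation": TCP orientation; "force": force on the tool from outside, world axes, zero at the start; "wrist_torque": the same for the moment, N m; "width": opening from 0.0 (shut) to 1.0 (fully open).
Only numpy, scipy, OpenCV 4.12 (cv2) and the standard library are available. Lean on these libraries where they do the work, as an engineer would, in place of code of your own. Each camera call takes 0.05 s, during which the arm holds its last target. There are 200 camera calls.

## Working session

There is one attempt and no reset: what is moved stays moved. The work goes in short steps, Python scripts to look and compute and a shell command to move; the robot and the scene stay as the last step left them, time stands still between calls to the robot, and variables do not carry over. Pictures are saved under pics/ and viewed, about 8 in all and at most 12, crops included, and the job is handed in when it is done.

```bash
mkdir -p pics
cat > h.py <<'E'
import numpy as np, cv2
from bench import monitor, imaging, robot
def K(c):
    f=210/np.tan(np.radians(c["fov_y"])/2)
    return np.array([[f,0,c["cx"]],[0,f,c["cy"]],[0,0,1.]])
def ext(c,s=None):
    if "rvec" in c:
        return cv2.Rodrigues(np.array(c["rvec"],float))[0],np.array(c["tvec"],float).reshape(3)
    T=np.eye(4);T[:3,:3]=s["orientation"];T[:3,3]=s["eef_pos"]
    M=np.linalg.inv(T@np.array(c["mount"]));return M[:3,:3],M[:3,3]
def cap(n,save=None):
    s=monitor.get_state();c=imaging.capture(n)
    if save: cv2.imwrite("pics/"+save,cv2.cvtColor(c["frame"],cv2.COLOR_RGB2BGR))
    return c,s
def at_z(c,s,uv,z):
    R,t=ext(c,s)
    n=cv2.undistortPoints(np.array([[uv]],float),K(c),np.array(c["dist_coeffs"],float))[0,0]
    d=R.T@np.array([n[0],n[1],1]);o=-R.T@t
    return o+d*(z-o[2])/d[2]
def proj(c,s,P):
    R,t=ext(c,s)
    return cv2.projectPoints(np.array(P,float).reshape(-1,1,3),cv2.Rodrigues(R)[0],t,K(c),np.array(c["dist_coeffs"],float))[0][:,0]
E
python3 - <<'E'
from h import *
import pickle
a,s=cap("top");b,_=cap("side");
pickle.dump((a,b,s),open("c.pkl","wb"))
im=np.hstack([a["frame"],b["frame"]])[:,:,::-1]
cv2.imwrite("pics/top.png",cv2.resize(a["frame"][:,:,::-1],(800,600)));cv2.imwrite("pics/side.png",cv2.resize(b["frame"][:,:,::-1],(800,600)))
print(s)
for c in(a,b):
  R,t=ext(c);print(-R.T@t,R[2],c["fov_y"],c["dist_coeffs"])
E
```

```text
{'clock': 0.0, 'joints': array([-7.69485786e+01,  1.58474439e+01,  8.62974472e+01,  6.16952327e-04,
        7.79629783e+01, -6.93286230e+00]), 'qd': array([-0.05269066, -0.03806819, -0.04370374, -0.0560121 , -0.11872359,
       -0.03530267]), 'effort': array([-1.97023346e-04, -4.16765535e+01, -2.45805377e+01, -2.19660228e-04,
        1.11257663e-02,  9.96276214e-06]), 'eef_pos': array([ 0.1963853 , -0.53983464,  0.23042602]), 'orientation': array([[ 9.39787222e-01,  3.41759865e-01, -4.14897037e-04],
       [ 3.41760034e-01, -9.39785458e-01,  1.83642036e-03],
       [ 2.37700571e-04, -1.86763961e-03, -9.99998228e-01]]), 'force': array([0.31451357, 0.13739014, 0.70643542]), 'wrist_torque': array([ 0.06588009, -0.01114154, -0.01841862]), 'width': 1.0002322964399422}
[0.50326145 0.06894879 1.20521499] [ 0.10483233 -0.00191516 -0.99448807] 51.453937945309875 [0.04216063 0.         0.         0.         0.        ]
[ 0.39299169 -0.65039608  0.60238415] [ 0.2419602   0.7874989  -0.56683396] 56.01112332574066 [-0.03963002  0.          0.          0.          0.        ]
```

View pics/top.png

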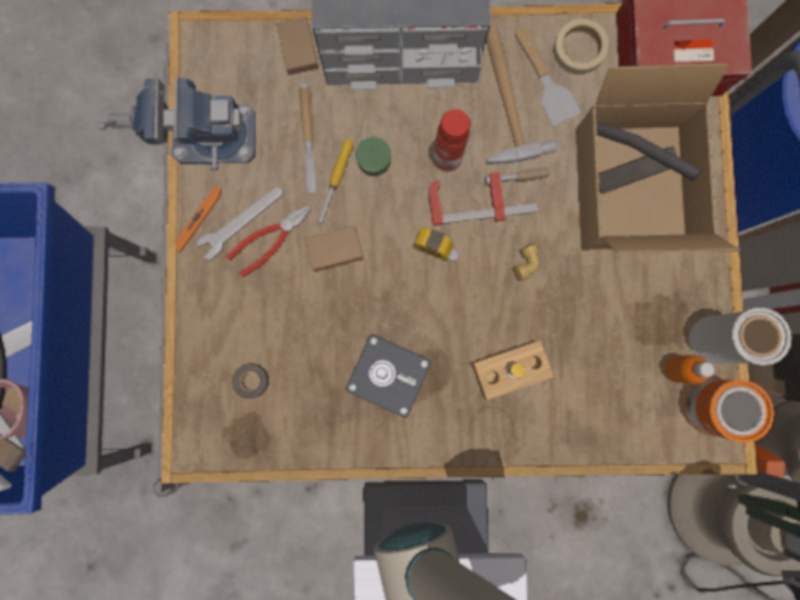

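View pics/side.png

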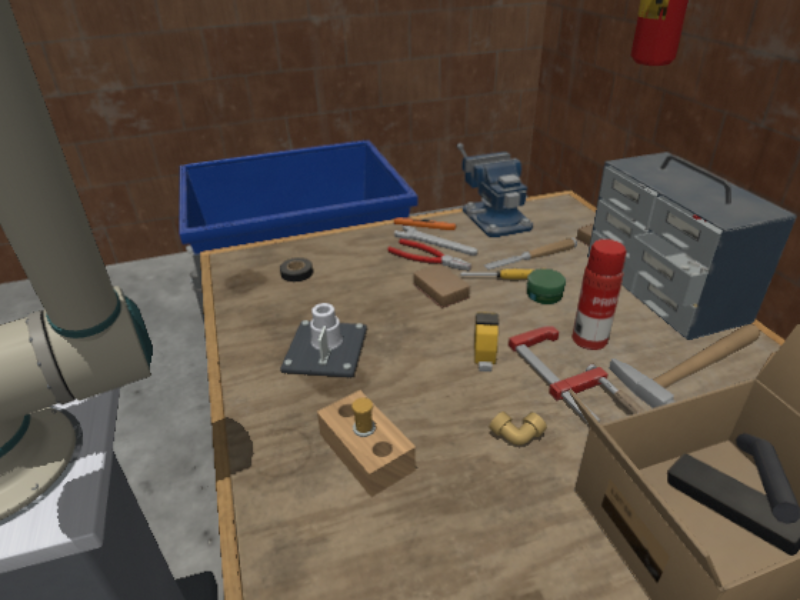

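The top view shows the stand's mouth at about (382,373) and the plug's cap at about (517,369). The side view shows them at (322,310) and (363,402). The black tape, sanding block, elbow and tape measure are all well clear.

Run:
```python
from h import *
import pickle
a,b,s=pickle.load(open("c.pkl","rb"))
q=lambda c,u,z:at_z(c,s,np.array(u)*.7,z).round(4)
print("mouth",q(a,(382,373),.076),q(b,(322,310),.076))
print("cap",q(a,(517,369),.090),q(b,(363,402),.090))
A,B=q(a,(494,378),.046),q(a,(538,362),.046)
print("holes",A,B,"axis deg",np.degrees(np.arctan2(*(B-A)[[1,0]])))
C=[q(a,u,.012) for u in((374,339),(427,364),(404,411),(351,386))]
print("base",C,sum(C)/4)
c,s=cap("wrist");
```

```text
mouth [0.494  0.0969 0.076 ] [0.4922 0.0957 0.076 ]
cap [ 0.4971 -0.1435  0.09  ] [ 0.4979 -0.1412  0.09  ]
holes [ 0.481  -0.1089  0.046 ] [ 0.5091 -0.1911  0.046 ] axis deg -71.1270504739684
base [array([0.5583, 0.1129, 0.012 ]), array([0.509 , 0.0125, 0.012 ]), array([0.4215, 0.058 , 0.012 ]), array([0.47  , 0.1577, 0.012 ])] [0.4897   0.085275 0.012   ]
```

```bash
python3 -m crank '[{"translation":[0.02,-0.013,0],"spin":0},{"translation":[0.04,-0.026,0],"spin":0},{"translation":[0.04,-0.026,0],"spin":0},{"translation":[0.04,-0.026,0],"spin":0},{"translation":[0.04,-0.026,0],"spin":0},{"translation":[0.04,-0.026,0],"spin":0},{"translation":[0.04,-0.026,0],"spin":0},{"translation":[0.04,-0.026,0],"spin":0}]' 0
python3 -m crank '[{"translation":[0.04,-0.026,0],"spin":0},{"translation":[0.04,-0.026,0],"spin":0},{"translation":[0.03,-0.018,0.01],"spin":0},{"translation":[0.01,-0.006,0.01],"spin":0},{"translation":[0,0,0.01],"spin":0},{"translation":[0,0,0],"spin":0},{"translation":[0,0,0],"spin":0}]'
python3 - <<'E'
from h import *
import pickle
c,s=cap("wrist");pickle.dump((c,s),open("w.pkl","wb"))
print(s["eef_pos"],s["orientation"].round(3),s["force"],c["mount"])
cv2.imwrite("pics/w1.png",cv2.resize(c["frame"][:,:,::-1],(800,600)))
print(proj(c,s,[[.4975,-.1425,.09],[.4975,-.1425,.046]])/.7)
E
```

```text
clock: 0.95
eef_pos: [0.4125, -0.2529, 0.2312]
orientation: [[0.94, 0.341, 0.0], [0.341, -0.94, -0.0], [0.0, 0.0, -1.0]]
force: [0.5, -1.0, 0.4]
width: 1.001
clock: 1.65
eef_pos: [0.4975, -0.1434, 0.2009]
orientation: [[0.94, 0.34, -0.001], [0.34, -0.94, -0.0], [-0.002, -0.0, -1.0]]
force: [0.3, 0.0, 1.1]
width: 0.998
[ 0.49754331 -0.14338679  0.20092569] [[ 0.94   0.34  -0.001]
 [ 0.34  -0.94  -0.   ]
 [-0.002 -0.    -1.   ]] [0.25961659 0.00718931 1.0848764 ] [[ 3.88013167e-05 -9.50665698e-01 -3.10217228e-01  7.95343220e-02]
 [ 9.99999915e-01 -9.05651150e-05  4.02616136e-04  9.91218877e-04]
 [-4.10848209e-04 -3.10217217e-01  9.50665614e-01 -1.41128067e-01]
 [ 0.00000000e+00  0.00000000e+00  0.00000000e+00  1.00000000e+00]]
[[400.51993816 298.51681661]
 [400.9359214  279.91104214]]
```

View pics/w1.png

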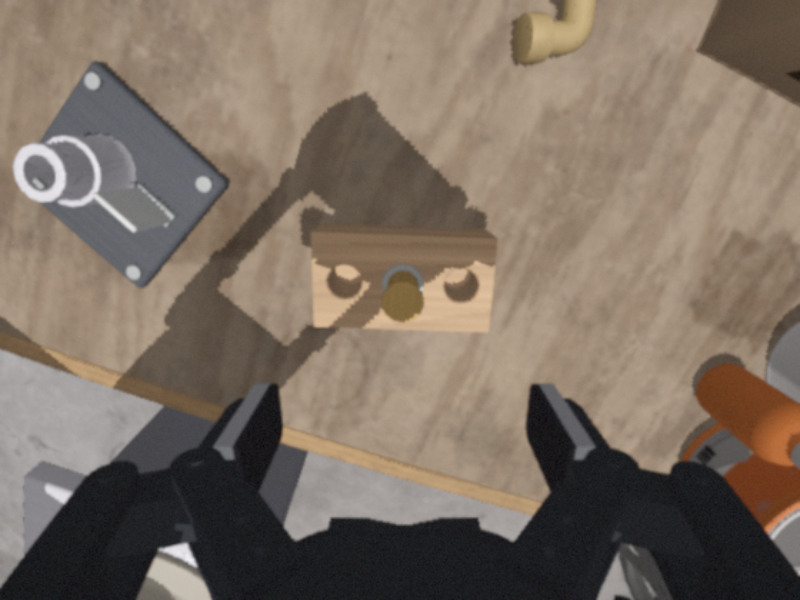

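The cap is at (402,301), within about 2 px of the predicted (400,298), so the plug is right under the tool. I'll descend and grip.

```bash
python3 -m crank '[{"translation":[-0.001,0,0.02],"spin":0},{"translation":[0,0,0.035],"spin":0},{"translation":[0,0,0.035],"spin":0},{"translation":[0,0,0.03],"spin":0},{"translation":[0,0,0.018],"spin":0},{"translation":[0,0,0.008],"spin":0},{"translation":[0,0,0.003],"spin":0},{"translation":[0,0,0],"spin":0}]' 0
python3 -m crank '[{"translation":[0,0,0],"spin":0},{"translation":[0,0,0],"spin":0},{"translation":[0,0,0],"spin":0},{"translation":[0,0,0],"spin":0},{"translation":[0,0,0],"spin":0},{"translation":[0,0,0],"spin":0},{"translation":[0,0,0],"spin":0},{"translation":[0,0,0],"spin":0}]' 255
python3 -m crank '[{"translation":[0,0,0],"spin":0},{"translation":[0,0,0],"spin":0},{"translation":[0,0,0],"spin":0},{"translation":[0,0,0],"spin":0}]'
python3 - <<'E'
from h import *
c,s=cap("wrist");print(s["force"],s["width"])
cv2.imwrite("pics/w2.png",cv2.resize(c["frame"][:,:,::-1],(800,600)))
E
```

```text
clock: 2.5
eef_pos: [0.4981, -0.1433, 0.053]
orientation: [[0.94, 0.341, 0.001], [0.341, -0.94, -0.001], [0.001, 0.001, -1.0]]
force: [0.1, -0.6, 0.5]
width: 1.001
clock: 3.3
eef_pos: [0.498, -0.1425, 0.0528]
orientation: [[0.94, 0.342, 0.001], [0.342, -0.94, -0.0], [0.001, 0.0, -1.0]]
force: [-1.0, 0.8, 6.1]
width: 0.286
clock: 3.7
eef_pos: [0.4979, -0.1425, 0.0528]
orientation: [[0.94, 0.342, 0.001], [0.342, -0.94, -0.0], [0.001, 0.0, -1.0]]
force: [-0.7, 0.6, 5.2]
width: 0.289
[-0.70866234  0.5808382   5.21306514] 0.2889054685913398
```

View pics/w2.png

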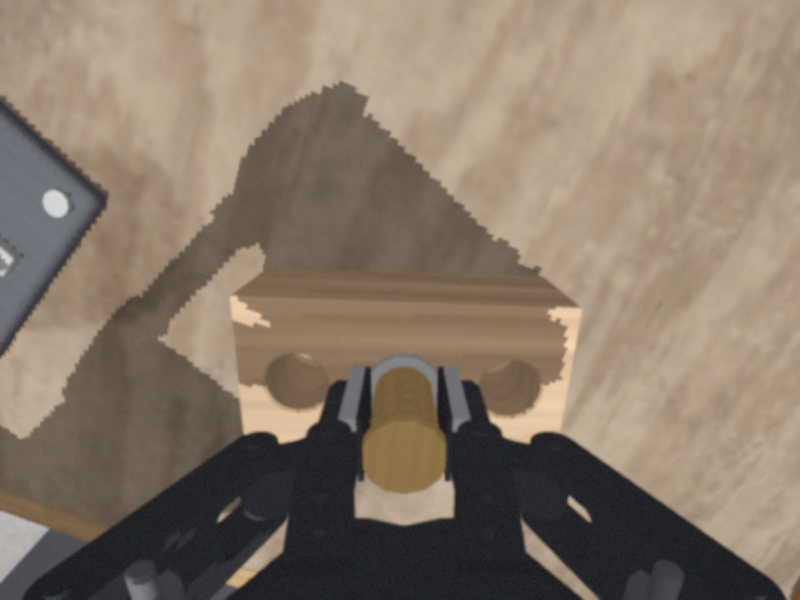

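The fingers are on the grip just above the collar. The cap is centred between the pads at about (404,452), with the collar's rim at (404,357). Lifting next.

```bash
python3 -m crank '[{"translation":[0,0,-0.005],"spin":0},{"translation":[0,0,-0.015],"spin":0},{"translation":[0,0,-0.02],"spin":0},{"translation":[0,0,-0.025],"spin":0},{"translation":[0,0,-0.025],"spin":0},{"translation":[0,0,-0.01],"spin":0},{"translation":[0,0,0],"spin":0},{"translation":[0,0,0],"spin":0}]'
python3 - <<'E'
from h import *
c,s=cap("wrist");t,_=cap("top");d,_=cap("side");print(s["force"],s["width"],s["eef_pos"])
import pickle;pickle.dump((c,t,d,s),open("g.pkl","wb"))
def crop(c,x,y,w,h,W,H): return cv2.resize(c["frame"][y:y+h,x:x+w,::-1],(W,H),interpolation=cv2.INTER_CUBIC)
p=s["eef_pos"]+[0,0,.037]
for k in(t,d):
  u=proj(k,s,[p])[0];print(u)
ut=proj(t,s,[p])[0].astype(int);ud=proj(d,s,[p])[0].astype(int)
im=np.hstack([crop(c,200,220,160,150,400,375),crop(d,ud[0]-40,ud[1]-20,80,75,400,375)])
print("side crop origin",ud-[40,20]);cv2.imwrite("pics/g.png",im)
E
```

```text
clock: 4.55
eef_pos: [0.4969, -0.1422, 0.1513]
orientation: [[0.94, 0.342, -0.002], [0.342, -0.94, 0.001], [-0.001, -0.001, -1.0]]
force: [-0.5, 0.3, -0.8]
width: 0.287
[-0.4506278   0.33816443 -0.7720755 ] 0.2868244885199847 [ 0.49693491 -0.14222246  0.15131505]
[369.48149586 258.48433087]
[250.15358314 239.67541024]
side crop origin [210 219]
```

View pics/g.png

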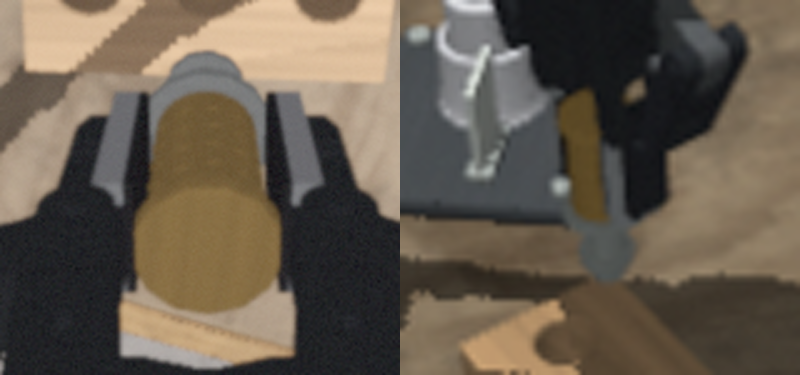

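Run:
```python
from h import *
import pickle
from scipy.optimize import least_squares
c,t,d,s=pickle.load(open("g.pkl","rb"))
R=np.array(s["orientation"]);p=s["eef_pos"]
th=np.linspace(0,2*np.pi,90)
def circ(z,r,q):   # plug pt -> tool: origin offset q0,q1, tip at tool z q2, tilts q3,q4
    P=np.stack([r*np.cos(th),r*np.sin(th),0*th+z],1)
    # tool: x'=x+.. ; plug z = -tool z
    T=cv2.Rodrigues(np.array([q[4],q[3],0.]))[0]
    P=(T@(P-[0,0,47]).T).T*[1,1,-1]+[q[0],q[1],q[2]]
    return proj(c,s,(R@(P/1000).T).T+p)
def pred(q):
    f=lambda z,r:(circ(z,r,q)-[200,220])*2.5
    cap,cap0,col,sh,tip=f(74,13.5),f(68,13.5),f(30,15),f(12,10),f(0,5.5)
    al=np.vstack([sh,f(9,10),tip])
    capa=np.vstack([cap,cap0])
    return np.array([capa[:,0].min(),capa[:,0].max(),cap[:,1].max(),col[:,0].min(),col[:,0].max(),al[:,0].min(),al[:,0].max(),al[:,1].min()])
m=np.array([134,281,312,150,266,172,242,51])
for n in (3,5):
    g=lambda q:pred(np.r_[q,np.zeros(5-n)])-m
    r=least_squares(g,[0,0,-15,0,0][:n],x_scale=1,diff_step=1e-3);print(r.x.round(3),r.fun.round(1))
print(pred([0,0,-16,0,0]))
```

```text
[-9.176  1.297 -0.12 ] [-0.3  0.9 -3.3 -6.   4.7 -3.3  3.8  4.5]
[-1.3214e+01  1.3070e+00  4.7860e+00 -8.5000e-02  1.0000e-03] [ 3.  -2.8 -0.3 -4.   2.9 -2.2  3.1  0.4]
[114.56771021 285.13579954 333.00330221 130.98083372 271.90041637
 159.39635177 244.36405999  46.90937161]
```

Run:
```python
from h import *
import pickle
c,t,d,s=pickle.load(open("g.pkl","rb"));w,s1=pickle.load(open("w.pkl","rb"))
print(c["fov_y"],c["dist_coeffs"],c["cx"],c["cy"],c["mount"])
th=np.linspace(0,2*np.pi,90)
def ring(k,s,x,y,z,r):
    u=proj(k,s,np.stack([x+r*np.cos(th),y+r*np.sin(th),z+0*th],1));return u.min(0),u.max(0)
a=[x/.7 for x in ring(w,s1,.497,-.1425,.09,.0135)];print("w1 cap",a)
x,y,z=s["eef_pos"]
for off in(-.037,-.025):
  print("side tip",[ring(d,s,x,y,z+off+h,r) for h,r in((0,.0055),(.009,.01),(.012,.01),(.03,.015))])
for dx in(0,-.009):
  P=s["eef_pos"]+np.array(s["orientation"])@[dx,0,0]
  print(dx,[ (np.array(ring(c,s,P[0],P[1],z+h,r))-[200,220])*2.5 for h,r in((.037,.0135),(-.007,.015),(-.037+.012,.01))])
```

```text
69.79559374855747 [-0.06525561  0.          0.          0.          0.        ] 282.55552533051554 212.36728799193432 [[ 3.91017359e-05 -9.50665478e-01 -3.10217904e-01  7.95324578e-02]
 [ 9.99999915e-01 -9.04102398e-05  4.03108992e-04  9.92342540e-04]
 [-4.11268678e-04 -3.10217893e-01  9.50665393e-01 -1.41128983e-01]
 [ 0.00000000e+00  0.00000000e+00  0.00000000e+00  1.00000000e+00]]
w1 cap [array([378.28007838, 277.97505532]), array([422.21028285, 319.84680547])]
side tip [(array([249.81374541, 269.97300855]), array([255.99299177, 274.27251904])), (array([246.92483447, 264.52781898]), array([258.2445046 , 272.31773737])), (array([246.80392836, 263.27631802]), array([258.15175916, 271.05643762])), (array([243.18326038, 253.76315678]), array([260.46426055, 265.34028281]))]
side tip [(array([249.35877017, 264.9950234 ]), array([255.59953133, 269.2736651 ])), (array([246.43774344, 259.48449166]), array([257.87084576, 267.23391136])), (array([246.31451346, 258.20796399]), array([257.77630562, 265.94670646])), (array([242.65016981, 248.55291973]), array([260.1070168, 260.0597425]))]
0 [array([[118.42506605, 172.38818462],
       [281.36218699, 307.36125689]]), array([[133.58068872,  52.91946602],
       [269.70563607, 174.22278317]]), array([[160.95808787,  41.8585    ],
       [243.29707066, 116.55405189]])]
-0.009 [array([[120.62717282, 219.8358644 ],
       [279.48033057, 347.71819452]]), array([[134.88144154,  90.91318147],
       [268.57111383, 207.76396064]]), array([[161.68296158,  76.15865652],
       [242.70551973, 148.42013093]])]
```

```bash
python3 -m crank '[{"translation":[0.002,-0.02,0],"spin":0},{"translation":[0.003,-0.04,0],"spin":0},{"translation":[0.003,-0.045,0],"spin":0},{"translation":[0.003,-0.045,0],"spin":0},{"translation":[0.003,-0.04,0],"spin":0},{"translation":[0.003,-0.025,0],"spin":0},{"translation":[0.001,-0.01,0],"spin":0},{"translation":[0,0,0],"spin":0}]'
python3 -m crank '[{"translation":[0,0,0],"spin":0},{"translation":[0,0,0],"spin":0},{"translation":[0,0,0],"spin":0}]'
python3 - <<'E'
from h import *
import pickle
c,s=cap("wrist");pickle.dump((c,s),open("m.pkl","wb"))
a,b,_=pickle.load(open("c.pkl","rb"))
print(s["eef_pos"],s["orientation"].round(3))
u=proj(c,s,[[.493,.0963,.076]])[0];print(u)
def crop(c,u,w,h,W,H):
    x,y=int(u[0]-w/2),int(u[1]-h/2);print("origin",x,y);return cv2.resize(c["frame"][y:y+h,x:x+w,::-1],(W,H),interpolation=cv2.INTER_CUBIC)
im=np.hstack([crop(c,u,100,100,400,400),crop(a,(267,261),40,40,400,400)]);
im2=np.hstack([cv2.resize(c["frame"][220:370,200:360,::-1],(320,300)),crop(b,(225,217),40,25,480,300)])
cv2.imwrite("pics/m.png",cv2.resize(np.vstack([im,im2]),(800,700))[:600] if 0 else np.vstack([im,im2[:200]]))
E
```

```text
clock: 5.5
eef_pos: [0.4371, 0.0758, 0.1517]
orientation: [[0.939, 0.344, -0.001], [0.344, -0.939, -0.0], [-0.001, -0.0, -1.0]]
force: [-1.1, -0.5, -1.6]
width: 0.285
clock: 5.8
eef_pos: [0.4381, 0.074, 0.1522]
orientation: [[0.94, 0.34, -0.0], [0.34, -0.94, -0.0], [-0.0, 0.0, -1.0]]
force: [0.2, 0.2, -1.2]
width: 0.286
[0.43811881 0.07403013 0.15215512] [[ 0.94  0.34 -0.  ]
 [ 0.34 -0.94 -0.  ]
 [-0.    0.   -1.  ]]
[277.79092979 144.60619092]
origin 227 94
origin 247 241
origin 205 204
```

View pics/m.png

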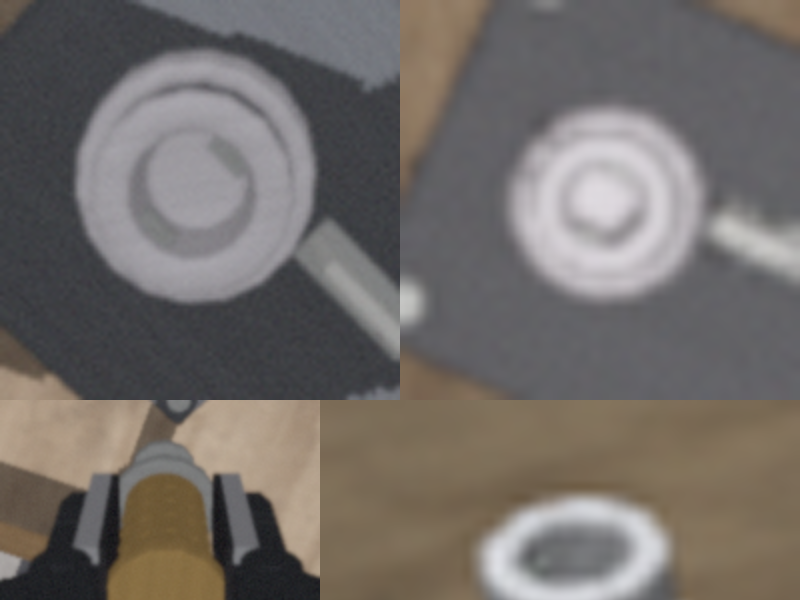

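Run:
```python
from h import *
import pickle
c,s=pickle.load(open("m.pkl","rb"));a,b,_=pickle.load(open("c.pkl","rb"))
w=at_z(c,s,(275.0,142.1),.076);t=at_z(a,s,(266.9,260.6),.076);d=at_z(b,s,(226,216.3),.076)
print(w,t,d)
R=np.array(s["orientation"]);print((R.T@(w-s["eef_pos"])).round(4))
# gold region in grasp image vs model
hsv=cv2.cvtColor(c["frame"],cv2.COLOR_RGB2HSV)[220:370,200:360]
m=(hsv[...,0]>17)&(hsv[...,0]<28)&(hsv[...,1]>130)
for r in range(60,130,8):
  x=np.where(m[r])[0]; print(r+220,x.min()+200 if len(x) else 0,x.max()+200 if len(x) else 0,hsv[r,60:110:10,0])
th=np.linspace(0,2*np.pi,90)
for dx in(0,-.002):
 for z,r in((.037,.0135),(.031,.0135),(-.003,.011)):
  P=np.stack([dx+r*np.cos(th),r*np.sin(th),-z+0*th],1)
  u=proj(c,s,(R@P.T).T+s["eef_pos"]);print(dx,z,u.min(0),u.max(0))
```

```text
[0.4939772  0.09874609 0.076     ] [0.49526023 0.09818875 0.076     ] [0.49403049 0.09793029 0.076     ]
[ 0.061  -0.0043  0.0761]
280 265 299 [18 19 19 20 19]
288 261 299 [18 19 18 19 19]
296 264 303 [18 19 19 19 19]
304 258 308 [18 18 19 19 19]
312 259 304 [18 18 20 19 19]
320 258 305 [18 19 19 19 18]
328 257 307 [19 19 19 19 19]
336 263 288 [19 19 19 19 19]
344 0 0 [120  12  18  15 126]
0 0.037 [247.46260618 288.82610378] [312.64906107 342.88370212]
0 0.031 [248.95864983 280.9422902 ] [311.35507019 333.38703685]
0 -0.003 [260.1696295  251.20427278] [301.03164283 287.45640235]
-0.002 0.037 [247.65956904 293.13675792] [312.47975855 346.55266233]
-0.002 0.031 [249.13742243 285.10727613] [311.20144869 336.96419729]
-0.002 -0.003 [260.26130025 254.64249292] [300.95570722 290.58753575]
```

The three cameras put the mouth at about (0.494, 0.098), agreeing within about 1 mm. I'll move above it and check from the side.

```bash
python3 -m crank '[{"translation":[0.015,-0.001,0],"spin":0},{"translation":[0.025,-0.002,0],"spin":0},{"translation":[0.016,-0.001,0.005],"spin":0},{"translation":[0.006,0,0.012],"spin":0},{"translation":[0,0,0.01],"spin":0},{"translation":[0,0,0.004],"spin":0},{"translation":[0,0,0],"spin":0},{"translation":[0,0,0],"spin":0}]'
python3 -m crank '[{"translation":[0,0,0],"spin":0},{"translation":[0,0,0],"spin":0}]'
python3 - <<'E'
from h import *
import pickle
E=[monitor.get_state()["eef_pos"]]
d,s=cap("side");w,s2=cap("wrist");pickle.dump((d,w,s),open("n.pkl","wb"));print(s["eef_pos"],s2["eef_pos"])
x,y,z=s["eef_pos"]
u=proj(d,s,[[x,y,z-.037],[.4942,.0984,.076]]);print(u)
o=u[1].astype(int)-[30,30];print(o)
cv2.imwrite("pics/n.png",np.hstack([cv2.resize(d["frame"][o[1]:o[1]+55,o[0]:o[0]+60,::-1],(480,440),interpolation=cv2.INTER_CUBIC),cv2.resize(w["frame"][220:380,220:340,::-1],(320,440))]))
E
```

```text
clock: 6.65
eef_pos: [0.4939, 0.0998, 0.1212]
orientation: [[0.94, 0.342, -0.001], [0.342, -0.94, -0.0], [-0.001, -0.0, -1.0]]
force: [1.0, -0.1, -0.8]
width: 0.285
clock: 6.85
eef_pos: [0.4947, 0.0999, 0.1218]
orientation: [[0.94, 0.342, 0.001], [0.342, -0.94, -0.0], [0.001, 0.0, -1.0]]
force: [0.6, -0.4, -0.7]
width: 0.282
[0.49469926 0.09994434 0.12183125] [0.49473771 0.09995968 0.1217804 ]
[[225.72281249 212.64350771]
 [226.03069795 216.1745965 ]]
[196 186]
```

View pics/n.png

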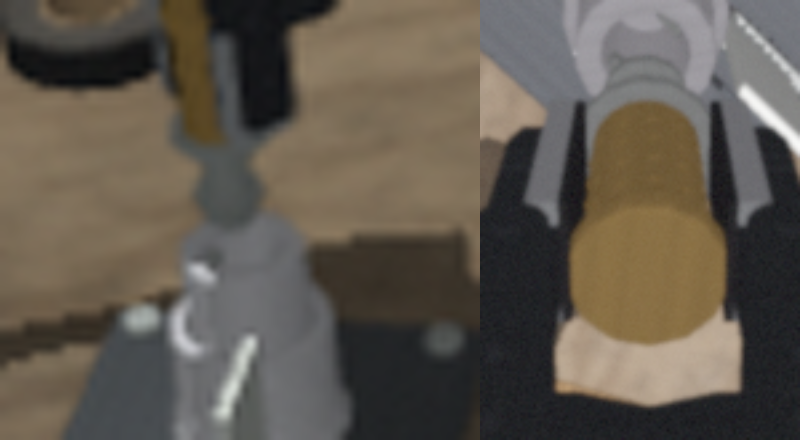

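Run:
```python
from h import *
import pickle
d,w,s=pickle.load(open("n.pkl","rb"));R=np.array(s["orientation"]);p=s["eef_pos"]
th=np.linspace(0,2*np.pi,180)
def ring(k,C,r): 
    u=proj(k,s,np.stack([C[0]+r*np.cos(th),C[1]+r*np.sin(th),C[2]+0*th],1));return u
side=lambda u:((np.array([u.min(0),u.max(0)])-[196,186])*8).round(0).tolist()
wr=lambda u:((np.array([u.min(0),u.max(0)])-[220,220])*[320/120,2.75]).round(0).tolist()
M=np.array([.4942,.0984,.076]);print("mouth",side(ring(d,M,.0185)),wr(ring(w,M,.0185)),wr(ring(w,M,.011)))
for dx in(0,-.002,-.004):
    C=p+R@[dx,0,0]
    print(dx,"sh side",side(ring(d,C-[0,0,.026],.01)),"wr sh",wr(ring(w,C-[0,0,.026],.01)),"tip",wr(ring(w,C-[0,0,.037],.0055)),"cap",wr(ring(w,C+[0,0,.037],.0135)),"col",wr(ring(w,C-[0,0,.003],.015)))
```

```text
mouth [[176.0, 205.0], [304.0, 279.0]] [[94.0, -17.0], [241.0, 122.0]] [[124.0, 13.0], [211.0, 96.0]]
0 sh side [[199.0, 162.0], [269.0, 202.0]] wr sh [[118.0, 44.0], [206.0, 126.0]] tip [[140.0, 44.0], [185.0, 87.0]] cap [[73.0, 189.0], [247.0, 338.0]] col [[87.0, 67.0], [236.0, 203.0]]
-0.002 sh side [[193.0, 165.0], [263.0, 204.0]] wr sh [[119.0, 53.0], [206.0, 134.0]] tip [[140.0, 52.0], [185.0, 95.0]] cap [[74.0, 201.0], [247.0, 348.0]] col [[88.0, 76.0], [236.0, 211.0]]
-0.004 sh side [[187.0, 167.0], [257.0, 207.0]] wr sh [[119.0, 61.0], [206.0, 142.0]] tip [[140.0, 60.0], [185.0, 102.0]] cap [[74.0, 213.0], [246.0, 358.0]] col [[88.0, 86.0], [235.0, 220.0]]
```

The side view shows the plug axis at x≈228 and the mouth centre at x≈245 (crop px). That puts the plug about 2–3 mm short along tool x. In the wrist view they line up sideways. I'll correct and start in gently.

```bash
python3 -m crank '[{"translation":[0.0025,0,0],"spin":0},{"translation":[0,0,0.002],"spin":0},{"translation":[0,0,0.003],"spin":0},{"translation":[0,0,0.003],"spin":0},{"translation":[0,0,0.003],"spin":0},{"translation":[0,0,0.002],"spin":0},{"translation":[0,0,0],"spin":0},{"translation":[0,0,0],"spin":0}]'
python3 -c "
from h import *
s=monitor.get_state();print(s['force'].round(1),s['wrist_torque'].round(2),s['eef_pos'].round(4))"
```

```text
clock: 7.75
eef_pos: [0.4969, 0.1009, 0.1082]
orientation: [[0.94, 0.342, -0.0], [0.342, -0.94, -0.0], [-0.0, 0.0, -1.0]]
force: [-0.3, 1.0, -1.6]
width: 0.285
[-0.3  1.  -1.6] [ 0.01 -0.05  0.06] [0.4969 0.1009 0.1082]
```

Tip is about 5 mm into the bore with no contact. I'll keep going in small steps, reading the force.

```bash
python3 -m crank '[{"translation":[0,0,0.001],"spin":0},{"translation":[0,0,0.001],"spin":0},{"translation":[0,0,0.001],"spin":0},{"translation":[0,0,0.001],"spin":0},{"translation":[0,0,0],"spin":0}]'
python3 -m crank '[{"translation":[0,0,0.001],"spin":0},{"translation":[0,0,0.001],"spin":0},{"translation":[0,0,0.001],"spin":0},{"translation":[0,0,0],"spin":0}]'
```

```text
clock: 8.25
eef_pos: [0.4968, 0.1009, 0.1041]
orientation: [[0.94, 0.342, -0.0], [0.342, -0.94, -0.0], [-0.0, -0.0, -1.0]]
force: [0.1, -0.8, -0.5]
width: 0.281
clock: 8.65
eef_pos: [0.4971, 0.1009, 0.1015]
orientation: [[0.94, 0.342, 0.0], [0.342, -0.94, 0.0], [0.0, 0.0, -1.0]]
force: [0.8, 0.1, 1.8]
width: 0.288
```

```bash
python3 -m crank '[{"translation":[0,0,0.001],"spin":0},{"translation":[0,0,0.001],"spin":0},{"translation":[0,0,0],"spin":0}]'
python3 -m crank '[{"translation":[0,0,0.001],"spin":0},{"translation":[0,0,0.001],"spin":0},{"translation":[0,0,0],"spin":0}]'
```

```text
clock: 8.95
eef_pos: [0.4974, 0.1009, 0.0996]
orientation: [[0.94, 0.342, 0.001], [0.342, -0.94, -0.0], [0.001, 0.0, -1.0]]
force: [-0.9, 0.5, 4.9]
width: 0.286
clock: 9.25
eef_pos: [0.4973, 0.1009, 0.0976]
orientation: [[0.94, 0.342, 0.001], [0.342, -0.94, -0.0], [0.001, 0.0, -1.0]]
force: [-0.3, -0.2, 6.1]
width: 0.285
```

```bash
python3 -m crank '[{"translation":[0,0,0.001],"spin":0},{"translation":[0,0,0.001],"spin":0},{"translation":[0,0,0],"spin":0}]'
python3 -m crank '[{"translation":[0,0,0.001],"spin":0},{"translation":[0,0,0.001],"spin":0},{"translation":[0,0,0],"spin":0}]'
python3 -c "
from h import *
s=monitor.get_state();print(s['force'].round(1),s['wrist_torque'].round(2),s['eef_pos'].round(4))"
```

```text
clock: 9.55
eef_pos: [0.4961, 0.1007, 0.0944]
orientation: [[0.94, 0.342, -0.002], [0.342, -0.94, -0.0], [-0.002, -0.0, -1.0]]
force: [0.3, -0.2, -1.6]
width: 0.288
clock: 9.85
eef_pos: [0.4969, 0.1008, 0.0932]
orientation: [[0.94, 0.342, -0.0], [0.342, -0.94, -0.0], [-0.0, 0.0, -1.0]]
force: [-0.2, 0.7, 1.1]
width: 0.285
[-0.2  0.7  1.1] [-0.02  0.   -0.02] [0.4969 0.1008 0.0932]
```

```bash
python3 -m crank '[{"translation":[0,0,0.001],"spin":0},{"translation":[0,0,0.001],"spin":0},{"translation":[0,0,0.001],"spin":0},{"translation":[0,0,0],"spin":0}]'
python3 -m crank '[{"translation":[0,0,0.001],"spin":0},{"translation":[0,0,0.001],"spin":0},{"translation":[0,0,0],"spin":0}]'
python3 -m crank '[{"translation":[0,0,0.001],"spin":0},{"translation":[0,0,0.001],"spin":0},{"translation":[0,0,0],"spin":0}]'
```

```text
clock: 10.25
eef_pos: [0.4966, 0.1008, 0.0899]
orientation: [[0.94, 0.342, -0.001], [0.342, -0.94, -0.0], [-0.001, -0.0, -1.0]]
force: [-0.2, -0.0, -1.6]
width: 0.286
clock: 10.55
eef_pos: [0.4967, 0.1009, 0.088]
orientation: [[0.94, 0.342, -0.001], [0.342, -0.94, -0.0], [-0.001, -0.0, -1.0]]
force: [0.2, 0.0, -0.5]
width: 0.287
clock: 10.85
eef_pos: [0.4968, 0.1009, 0.0861]
orientation: [[0.94, 0.342, -0.0], [0.342, -0.94, -0.0], [-0.0, -0.0, -1.0]]
force: [-0.2, 0.3, -1.4]
width: 0.287
```

```bash
for i in 1; do :; done; python3 -m crank '[{"translation":[0,0,0.001],"spin":0},{"translation":[0,0,0.001],"spin":0},{"translation":[0,0,0],"spin":0}]'
python3 -m crank '[{"translation":[0,0,0.001],"spin":0},{"translation":[0,0,0],"spin":0}]'
python3 -m crank '[{"translation":[0,0,0.001],"spin":0},{"translation":[0,0,0],"spin":0}]'
```

```text
clock: 11.15
eef_pos: [0.4968, 0.1008, 0.0841]
orientation: [[0.94, 0.342, -0.0], [0.342, -0.94, -0.0], [-0.0, 0.0, -1.0]]
force: [-0.8, -0.1, -0.6]
width: 0.285
clock: 11.35
eef_pos: [0.4968, 0.1009, 0.0832]
orientation: [[0.94, 0.342, -0.0], [0.342, -0.94, -0.0], [-0.0, 0.0, -1.0]]
force: [-1.0, 0.5, -1.6]
width: 0.288
clock: 11.55
eef_pos: [0.497, 0.1009, 0.0824]
orientation: [[0.94, 0.342, 0.0], [0.342, -0.94, -0.0], [0.0, 0.0, -1.0]]
force: [-0.5, -0.1, 1.2]
width: 0.286
```

```bash
python3 -m crank '[{"translation":[0,0,0.001],"spin":0},{"translation":[0,0,0],"spin":0}]'
python3 -m crank '[{"translation":[0,0,0.001],"spin":0},{"translation":[0,0,0],"spin":0},{"translation":[0,0,0],"spin":0}]'
```

```text
clock: 11.75
eef_pos: [0.4971, 0.1009, 0.0817]
orientation: [[0.94, 0.342, 0.001], [0.342, -0.94, -0.0], [0.001, 0.0, -1.0]]
force: [-0.9, -0.1, 3.3]
width: 0.29
clock: 12.05
eef_pos: [0.4972, 0.1009, 0.0809]
orientation: [[0.94, 0.342, 0.001], [0.342, -0.94, -0.0], [0.001, 0.0, -1.0]]
force: [-1.7, -0.1, 7.1]
width: 0.286
```

```bash
python3 -m crank '[{"translation":[0,0,0.001],"spin":0},{"translation":[0,0,0.0005],"spin":0},{"translation":[0,0,0],"spin":0},{"translation":[0,0,0],"spin":0}]'
python3 - <<'E'
from h import *
import pickle
d,s=cap("side");print(s["force"],s["eef_pos"]);pickle.dump((d,s),open("p.pkl","wb"))
cv2.imwrite("pics/p.png",cv2.resize(d["frame"][176:246,190:270,::-1],(800,700)[:1]+(600,),interpolation=cv2.INTER_CUBIC))
E
```

```text
clock: 12.45
eef_pos: [0.4973, 0.101, 0.08]
orientation: [[0.94, 0.342, 0.001], [0.342, -0.94, 0.0], [0.001, 0.0, -1.0]]
force: [-3.0, -1.0, 10.4]
width: 0.286
[-3.03856534 -0.97656157 10.4147381 ] [0.49731899 0.10096797 0.0799716 ]
```

View pics/p.png

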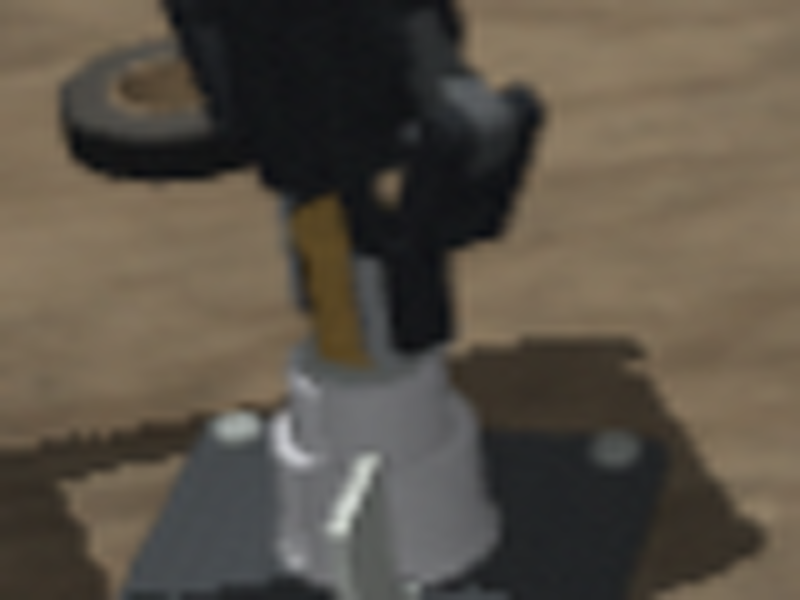

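The collar is seated on the sleeve's mouth at about (370,365) in the crop, with the press at about 10 N. Now the pull, in small steps.

```bash
python3 -m crank '[{"translation":[0,0,-0.001],"spin":0},{"translation":[0,0,-0.001],"spin":0},{"translation":[0,0,-0.001],"spin":0},{"translation":[0,0,0],"spin":0},{"translation":[0,0,0],"spin":0}]'
python3 -m crank '[{"translation":[0,0,-0.001],"spin":0},{"translation":[0,0,-0.001],"spin":0},{"translation":[0,0,0],"spin":0}]'
python3 -m crank '[{"translation":[0,0,-0.001],"spin":0},{"translation":[0,0,0],"spin":0}]'
python3 -m crank '[{"translation":[0,0,-0.001],"spin":0},{"translation":[0,0,0],"spin":0}]'
```

```text
clock: 13.0
eef_pos: [0.497, 0.1009, 0.0818]
orientation: [[0.94, 0.342, 0.0], [0.342, -0.94, -0.0], [0.0, 0.0, -1.0]]
force: [-0.4, 0.7, 2.8]
width: 0.286
clock: 13.3
eef_pos: [0.4967, 0.1008, 0.0834]
orientation: [[0.94, 0.342, -0.001], [0.342, -0.94, -0.0], [-0.001, -0.0, -1.0]]
force: [-0.1, 0.6, -0.8]
width: 0.284
clock: 13.5
eef_pos: [0.4968, 0.1008, 0.0846]
orientation: [[0.94, 0.342, -0.0], [0.342, -0.94, -0.0], [-0.0, 0.0, -1.0]]
force: [0.7, -0.4, -0.2]
width: 0.288
clock: 13.7
eef_pos: [0.497, 0.1009, 0.0858]
orientation: [[0.94, 0.342, 0.0], [0.342, -0.94, -0.0], [0.0, 0.0, -1.0]]
force: [-0.3, 0.3, -0.1]
width: 0.292
```

```bash
python3 -m crank '[{"translation":[0,0,-0.001],"spin":0},{"translation":[0,0,0],"spin":0}]'
python3 -m crank '[{"translation":[0,0,-0.001],"spin":0},{"translation":[0,0,0],"spin":0}]'
python3 -m crank '[{"translation":[0,0,-0.001],"spin":0},{"translation":[0,0,0],"spin":0}]'
```

```text
clock: 13.9
eef_pos: [0.497, 0.1009, 0.0869]
orientation: [[0.94, 0.342, 0.0], [0.342, -0.94, -0.0], [0.0, 0.0, -1.0]]
force: [-0.1, -1.0, -0.8]
width: 0.284
clock: 14.1
eef_pos: [0.497, 0.1009, 0.0879]
orientation: [[0.94, 0.342, 0.0], [0.342, -0.94, -0.0], [0.0, 0.0, -1.0]]
force: [-0.6, -0.7, -1.1]
width: 0.283
clock: 14.3
eef_pos: [0.497, 0.1009, 0.0889]
orientation: [[0.94, 0.342, 0.0], [0.342, -0.94, -0.0], [0.0, 0.0, -1.0]]
force: [0.7, -0.1, -0.8]
width: 0.287
```

```bash
python3 -m crank '[{"translation":[0,0,-0.001],"spin":0},{"translation":[0,0,0],"spin":0}]'
python3 -m crank '[{"translation":[0,0,-0.001],"spin":0},{"translation":[0,0,0],"spin":0}]'
```

```text
clock: 14.5
eef_pos: [0.497, 0.1009, 0.0899]
orientation: [[0.94, 0.342, 0.0], [0.342, -0.94, -0.0], [0.0, 0.0, -1.0]]
force: [0.4, -0.2, -1.4]
width: 0.285
clock: 14.7
eef_pos: [0.4968, 0.1009, 0.0907]
orientation: [[0.94, 0.342, -0.0], [0.342, -0.94, -0.0], [-0.0, 0.0, -1.0]]
force: [0.2, 0.2, -2.0]
width: 0.283
```

```bash
python3 -m crank '[{"translation":[0,0,-0.001],"spin":0},{"translation":[0,0,0],"spin":0},{"translation":[0,0,0],"spin":0}]'
python3 -m crank '[{"translation":[0,0,0],"spin":0}]'
```

```text
clock: 15.0
eef_pos: [0.4966, 0.1008, 0.0915]
orientation: [[0.94, 0.342, -0.001], [0.342, -0.94, -0.0], [-0.001, -0.0, -1.0]]
force: [-0.1, -0.7, -4.1]
width: 0.287
clock: 15.1
eef_pos: [0.4967, 0.1008, 0.0915]
orientation: [[0.94, 0.342, -0.001], [0.342, -0.94, -0.0], [-0.001, -0.0, -1.0]]
force: [-0.1, -0.8, -4.5]
width: 0.289
```

```bash
python3 -m crank '[{"translation":[0,0,-0.001],"spin":0},{"translation":[0,0,0],"spin":0},{"translation":[0,0,0],"spin":0}]'
python3 -m crank '[{"translation":[0,0,-0.001],"spin":0},{"translation":[0,0,0],"spin":0},{"translation":[0,0,0],"spin":0}]'
```

```text
clock: 15.4
eef_pos: [0.4966, 0.1008, 0.0924]
orientation: [[0.94, 0.342, -0.001], [0.342, -0.94, -0.0], [-0.001, -0.0, -1.0]]
force: [-0.3, -0.5, -7.6]
width: 0.285
clock: 15.7
eef_pos: [0.4965, 0.1008, 0.0933]
orientation: [[0.94, 0.342, -0.001], [0.342, -0.94, -0.0], [-0.001, -0.0, -1.0]]
force: [-0.3, -0.6, -11.2]
width: 0.281
```

It's latched and holding. A little more, then hold.

```bash
python3 -m crank '[{"translation":[0,0,-0.0006],"spin":0},{"translation":[0,0,0],"spin":0},{"translation":[0,0,0],"spin":0},{"translation":[0,0,0],"spin":0}]'
python3 -c "
from h import *
d,s=cap('side');print(s['force'],s['eef_pos'])
cv2.imwrite('pics/q.png',cv2.resize(d['frame'][176:246,190:270,::-1],(800,600),interpolation=cv2.INTER_CUBIC))"
python3 -m crank '[{"translation":[0,0,0],"spin":0},{"translation":[0,0,0],"spin":0},{"translation":[0,0,0],"spin":0},{"translation":[0,0,0],"spin":0},{"translation":[0,0,0],"spin":0},{"translation":[0,0,0],"spin":0},{"translation":[0,0,0],"spin":0},{"translation":[0,0,0],"spin":0}]'
python3 -m crank '[{"translation":[0,0,0],"spin":0},{"translation":[0,0,0],"spin":0},{"translation":[0,0,0],"spin":0},{"translation":[0,0,0],"spin":0},{"translation":[0,0,0],"spin":0},{"translation":[0,0,0],"spin":0}]'
```

```text
clock: 16.1
eef_pos: [0.4966, 0.1009, 0.0941]
orientation: [[0.94, 0.342, -0.001], [0.342, -0.94, -0.0], [-0.001, -0.0, -1.0]]
force: [1.0, -0.8, -12.6]
width: 0.285
[  1.02044076  -0.75019606 -12.61950142] [0.49658137 0.10086645 0.09405762]
clock: 16.95
eef_pos: [0.4968, 0.1009, 0.0943]
orientation: [[0.94, 0.342, -0.0], [0.342, -0.94, -0.0], [-0.0, -0.0, -1.0]]
force: [-0.2, -0.8, -13.8]
width: 0.284
clock: 17.55
eef_pos: [0.4969, 0.1009, 0.0944]
orientation: [[0.94, 0.342, -0.0], [0.342, -0.94, -0.0], [-0.0, 0.0, -1.0]]
force: [-0.7, 0.2, -14.2]
width: 0.284
```

View pics/q.png

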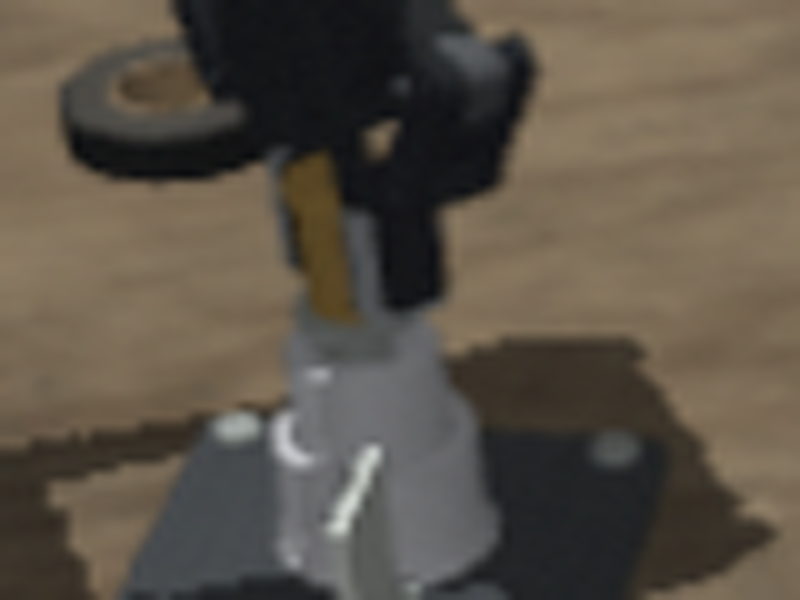

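Pull of about 12–13 N (less the roughly 1 N plug weight) is held. The sleeve is visibly raised and the collar stays within its free play. I'll ease 0.2 mm, hold another second for certainty, then lower and release.

```bash
python3 -m crank '[{"translation":[0,0,0.0003],"spin":0},{"translation":[0,0,0],"spin":0},{"translation":[0,0,0],"spin":0},{"translation":[0,0,0],"spin":0},{"translation":[0,0,0],"spin":0},{"translation":[0,0,0],"spin":0},{"translation":[0,0,0],"spin":0},{"translation":[0,0,0],"spin":0}]'
python3 -m crank '[{"translation":[0,0,0],"spin":0},{"translation":[0,0,0],"spin":0},{"translation":[0,0,0],"spin":0},{"translation":[0,0,0],"spin":0}]'
python3 -m crank '[{"translation":[0,0,0.002],"spin":0},{"translation":[0,0,0.002],"spin":0},{"translation":[0,0,0.002],"spin":0},{"translation":[0,0,0.002],"spin":0},{"translation":[0,0,0.002],"spin":0},{"translation":[0,0,0.0005],"spin":0},{"translation":[0,0,0],"spin":0},{"translation":[0,0,0],"spin":0}]'
```

```text
clock: 18.35
eef_pos: [0.4969, 0.1009, 0.0941]
orientation: [[0.94, 0.342, 0.0], [0.342, -0.94, -0.0], [-0.0, 0.0, -1.0]]
force: [-0.8, 0.4, -13.9]
width: 0.282
clock: 18.75
eef_pos: [0.4969, 0.1009, 0.0941]
orientation: [[0.94, 0.342, -0.0], [0.342, -0.94, -0.0], [-0.0, 0.0, -1.0]]
force: [-0.5, 0.4, -14.1]
width: 0.287
clock: 19.55
eef_pos: [0.4973, 0.1008, 0.0837]
orientation: [[0.94, 0.342, 0.001], [0.342, -0.94, -0.0], [0.001, 0.0, -1.0]]
force: [-0.7, -0.1, -1.1]
width: 0.287
```

```bash
python3 -m crank '[{"translation":[0,0,0],"spin":0},{"translation":[0,0,0],"spin":0},{"translation":[0,0,0],"spin":0},{"translation":[0,0,0],"spin":0},{"translation":[0,0,0],"spin":0},{"translation":[0,0,0],"spin":0},{"translation":[0,0,0],"spin":0},{"translation":[0,0,0],"spin":0}]' 0
python3 -m crank '[{"translation":[0,0,-0.005],"spin":0},{"translation":[0,0,-0.02],"spin":0},{"translation":[0,0,-0.03],"spin":0},{"translation":[0,0,-0.035],"spin":0},{"translation":[0,0,-0.03],"spin":0},{"translation":[0,0,-0.01],"spin":0},{"translation":[0,0,0],"spin":0},{"translation":[0,0,0],"spin":0}]'
python3 -c "
from h import *
d,s=cap('side');w,_=cap('top');print(s['force'],s['width'])
cv2.imwrite('pics/z.png',np.hstack([cv2.resize(d['frame'][176:246,190:270,::-1],(400,350),interpolation=cv2.INTER_CUBIC),cv2.resize(w['frame'][100:380,100:420,::-1],(400,350))]))"
```

```text
clock: 20.35
eef_pos: [0.4969, 0.1009, 0.0836]
orientation: [[0.94, 0.342, 0.0], [0.342, -0.94, -0.0], [-0.0, 0.0, -1.0]]
force: [0.8, -0.1, 0.7]
width: 1.0
clock: 21.15
eef_pos: [0.4961, 0.1008, 0.2124]
orientation: [[0.94, 0.342, -0.002], [0.342, -0.94, -0.0], [-0.002, -0.001, -1.0]]
force: [-0.5, 1.2, -0.3]
width: 1.001
[-0.47469066  1.21132448 -0.25999352] 1.0010586168852345
```

View pics/z.png

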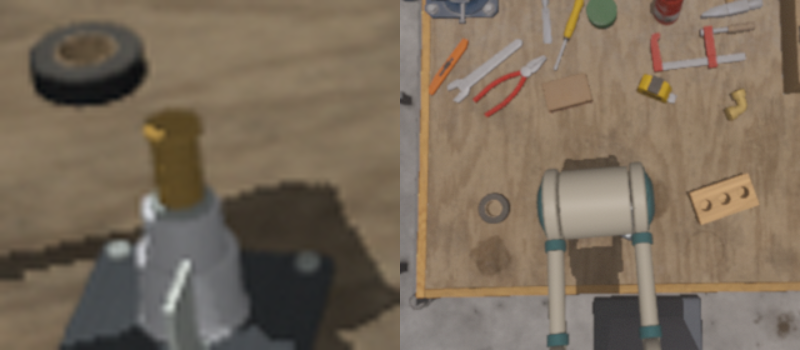

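The plug stands in the coupling (crop, 180,200) with its collar on the mouth. The arm is clear and the bystanders look undisturbed.

```bash
python3 -c "
from h import *
print(robot.hand_in())"
```

```text
the job is handed in; nothing more can be done
None
```

I took the plug from the rack, pushed it into the coupling until its collar was on the mouth, proof-pulled it, let go and handed the job in. No verdict was reported.

- **Insertion:** the push peaked at about 6 N before it gave way, which I take to be the click. The collar then landed on the mouth, and I pressed it to about 10 N.
- **Pull:** the plug had about 8 mm of free play, then held. Net pull was about 12–13 N (12.6–14.2 N measured, less about 1 N for the plug's weight), held for about 2.5 s at 16–19 s on the clock. The highest reading was 14.2 N, well under 20 N.
- **Last pictures:** I lowered the plug within its play before releasing it. It stands upright with the collar on the mouth, the gripper is open and clear, and the bystanders look unmoved.

**Weak points in the checks:**
- The 8 mm play is at the top of the stated range. I estimate the collar was about 8.7 mm from the mouth during the pull, which is close to the 9.5 mm limit.
- I never read the load indicator directly: the pull comes from the wrist force, and the return to zero from the plug standing free.
- The cameras disagreed by 2–3 mm on how far the plug was from the mouth before insertion. I corrected 2.5 mm, and it went in with little side force (up to about 3 N at full press).

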